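# Bolt the sample case's lid past its spring safety catch

## Robot

A 6-joint arm with a two-finger parallel gripper is mounted at the origin on the work surface. World frame = base frame: x ahead of the robot, y to its left, z up, the work surface at z = 0. Lengths are in mm, angles in rad, forces in N, time in s.
With the tool pointing down it reaches from about 375 to 975 mm from the base axis. Payload 3.8 kg.
Tool frame: the origin (TCP) lies at the very end of the fingers, on their centre line; the grasp point (between the pads) lies 19 mm behind it; z points along the fingers, y is the direction in which the jaws open and shut (so a half turn about z gives the same grasp; the last joint's range is limited). The gripper opens to 85 mm and grips with 20 to 120 N. Pads are 22 mm wide; open, the fingers measure 114 mm over their backs; the gripper's body (76 mm by 85 mm) begins 54 mm behind the grasp point. The pads swing forward as they close: fully open they stand 13 mm farther back than shut.
Start: joints at [1.127, 0.264, 1.604, -0, 1.274, -0.037], TCP at [267.076, 619.91, 231.28] pointing down, gripper open.
Joint ranges: [-2.63, 2.63], [-0.94, 2.18], [0.31, 2.57], [-1.31, 4.45], [0, 2.66], [-2.55, 2.55]. Speed limits (rad/s): [2.57, 2.57, 3.14, 3.14, 3.14, 3.14].

## Interface

Orientations are given as [roll, pitch, yaw] about the fixed x, y, z axes, in that order (R = Rz(yaw) Ry(pitch) Rx(roll)).
In Python, from cell import robot gives the robot as it stands.
- The arm moves only by the shell command python3 -m pendant 'ROWS' [OPENING] [FORCE]. ROWS is a JSON object of lists of equal length, an entry for each row: "dp": the shift along the tool's x, y, z in m, a list of three; "rot": the turn, a rotation vector about the tool's x, y, z in degrees, a list of three. In form: {"dp": [[tx, ty, tz], ...], "rot": [[ax, ay, az], ...]}. A call has 1 to 20 rows; each row is the pose to reach, as a shift and turn from the pose commanded when the call began, along the tool's axes at that moment; what a row does not reach only later rows make up. A row lasts 1/8 s, in which the tool goes at most 62.5 mm and 10.7 degrees, less where a joint would pass 70% of its speed; a pose out of reach is approached as far as the arm can. A call with a gripper value outside its range is refused whole. OPENING is the opening, from 0 (shut) to 1 (fully open), set as the call begins (- or left out, the last holds). The fingers move at their own pace and stop on an object; FORCE is the grip in N (left out, the last holds). Time passes only in rows, so rows that repeat a pose let the fingers close. It gives the time, the measured TCP pose, the force and the opening at its end, in the units of the state.
- robot.sense(): the state, without advancing time (a new reading comes with each control period).
- robot.capture(name): name is "scene" or "side" or "wrist"; returns the picture (384x512x3 uint8, blue, green, red); there is no depth.
- robot.camera_info(name): a dict with "camera_matrix" (3x3 intrinsics, pixels), "R" (3x3) and "t" (3): a world point X has camera coordinates R X + t. Camera axes: x right, y down, z forward; pixel columns grow to the right and rows downward; lengths in mm; the calibration is good to about 2 mm. A picture is of the moment at which its call begins: read the wrist's pose just before it. camera_info takes no time and is no camera call; for the wrist camera it gives the pose at the moment of the call.
- robot.hand_in(): hands the job in, once; it reports no verdict.
The state is a dict: "time_s": time; "q": joint angles; "joint_velocities": joint speeds; "joint_efforts": joint torques, N m; "position": TCP position; "tcp_rot": TCP orientation; "contact_force": force on the tool from outside, world axes, zero at the start; "wrist_torque": the same for the moment, N m; "gripper_width": opening from 0.0 (shut) to 1.0 (fully open).
Only numpy, scipy, OpenCV 4.12 (cv2) and the standard library are available. Lean on these libraries where they do the work, as an engineer would, in place of code of your own. Each camera call takes 0.05 s, during which the arm holds its last target.

## Task

Bolt the lid of the steel sample case on the lab bench: with one fingertip press the long paddle of the spring safety catch down and hold it down, while the other fingertip pushes the bolt by its upright tab all the way home through the keeper, in one go. Keep the catch down until the bolt is fully home, then take the fingers away so that the catch springs back up and locks it. Only touch and push, grasp or lift nothing, and leave the glassware and other things standing on and around the case where they are.

Things in the scene. Friction and masses are not known exactly. Their poses are not given: they have to be found in the camera images.
- case: Steel sample case fixed to the bench, 204 x 260 mm (its x, y), lid top 90 mm above the bench; origin at the centre of its underside, z up. On the lid the bolt runs along case y at case x -30 mm; the catch paddle lies parallel to it at case x +30 mm. Between the two nothing stands higher than 27 mm over the lid. The bolt is pushed towards case +y, into the keeper.
- keeper (a point): Centre of the keeper's underside on the lid rim, at case x -30, y +85 mm: a dark block 34 x 20 mm, 32 mm high, with the hole that the bolt enters. Two dark bolt guides 28 mm high, 26 x 12 mm, stand at case x -30, y -41 and +41 mm.
- tab_back (a point): Centre of the back face (towards case -y, the face to push) of the bolt's upright tab, a steel plate 28 mm wide (case x), 8 mm thick (case y), top 58 mm above the lid; the point is 48 mm above the lid. Case axes; moves with the bolt; at case x -30, y -29 mm when the bolt is at 0. The bolt is a round rod, 12 mm thick, its top 24 mm above the lid.
- bolt (a joint): Travel of the bolt towards case +y, m: 0 drawn back (open), 0.042 at its end stop, fully home. About 2 N of friction; stays where it is left. With the catch up it is blocked after 2 mm. Its lug must pass two teeth of the catch, the last at 0.0385: if the catch comes up before, the bolt is trapped half way; beyond, the catch can spring up and locks it home.
- paddle_top (a point): Centre of the top face of the safety catch's paddle, a level steel strip 24 mm wide (case x), 100 mm long (case y), 47 mm above the lid when up; it moves straight down. Case axes; at case x +30, y -15 mm, so the paddle spans case y -65 to +35 mm and may be pressed anywhere along it, also by a finger sliding along it.
- catch (a joint): How far the catch paddle is pressed down, m: 0 up, 0.010 at its stop. A spring pushes it up with 3 N at 0 and 7 N at the stop. The bolt passes freely while it is at least 0.007 down.
- weight: small brass knobbed balance weight, 24 mm across, 35 mm tall, standing on the case's lid; origin at the centre of its underside. Leave alone.
- vial: small amber glass vial, 22 mm across, 45 mm tall, standing on the case's lid; origin at the centre of its underside. Leave alone.
- beaker: glass beaker, 68 mm across, 90 mm tall, on the bench beside the case; origin at the centre of its underside. Leave alone.
- flask: conical glass flask, 76 mm across the foot, 118 mm tall, on the bench beside the case; origin at the centre of its underside. Leave alone.
- clamp: steel lab clamp lying on the bench beside the case, 190 mm long, about 26 mm high; origin under its boss block, which is at one end, x along its rod. Leave alone.
- reagent_jar: amber screw-cap jar, 54 mm across, 85 mm tall, on the bench beside the case; origin at the centre of its underside. Leave alone.
- bottle_brush: brush lying on the bench beside the case. Leave alone.

How it is judged:
By the outcome, as a careful person would: the job done as asked, in the order asked, and still so for the second after the job is handed in, with the robot touching nothing.
It also fails if it takes over 35 s, if anything falls off the work surface, if the arm or the gripper's body presses on something with over 40 N, if the wrist force passes 120 N, or if a joint passes its speed limit or range.

## Working session

There is one attempt and no reset: what is moved stays moved. The work goes in short steps, Python scripts to look and compute and a shell command to move; the robot and the scene stay as the last step left them, time stands still between calls to the robot, and variables do not carry over. Pictures are saved under pics/ and viewed, and the job is handed in when it is done.

```bash
ls; mkdir -p pics; python3 - <<'E'
from cell import robot
import cv2,numpy as np
s=robot.sense()
print(s['time_s'],s['position'],s['tcp_rot'],s['gripper_width'],s['contact_force'])
for n in ["scene","side","wrist"]:
    i=robot.camera_info(n); print(n,np.round(i['camera_matrix'],1).tolist(),np.round(i['R'],4).tolist(),np.round(i['t'],1).tolist())
    cv2.imwrite(f'pics/{n}0.png',robot.capture(n))
E
```

```text
pics
0.0 [266.74738187 619.270974   229.96872482] [-3.13939035e+00 -8.97991361e-05  2.73480421e+00] 1.0009573527399365 [-0.03612446 -0.32459182  0.78495895]
scene [[397.3, 0.0, 259.3], [0.0, 397.3, 192.2], [0.0, 0.0, 1.0]] [[-0.2269, 0.9739, 0.0008], [0.6215, 0.1454, -0.7698], [-0.7498, -0.1742, -0.6383]] [91.9, -272.0, 1323.4]
side [[401.8, 0.0, 255.7], [0.0, 401.8, 187.2], [0.0, 0.0, 1.0]] [[0.9078, -0.4192, 0.0089], [-0.2826, -0.6273, -0.7257], [0.3098, 0.6563, -0.6879]] [-505.8, 277.9, 658.1]
wrist [[270.7, 0.0, 256.5], [0.0, 270.7, 191.7], [0.0, 0.0, 1.0]] [[0.3955, 0.9184, -0.002], [0.8698, -0.3739, 0.322], [0.2949, -0.1291, -0.9467]] [-674.3, -41.1, 381.3]
```

View pics/scene0.png

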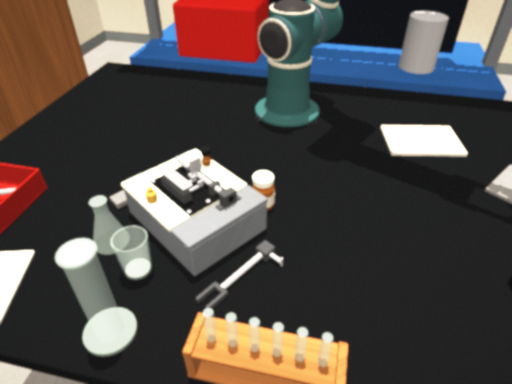

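View pics/side0.png

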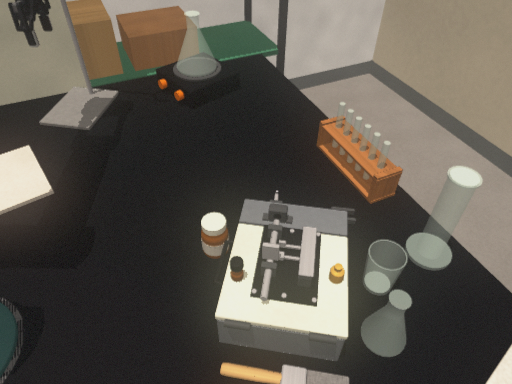

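View pics/wrist0.png

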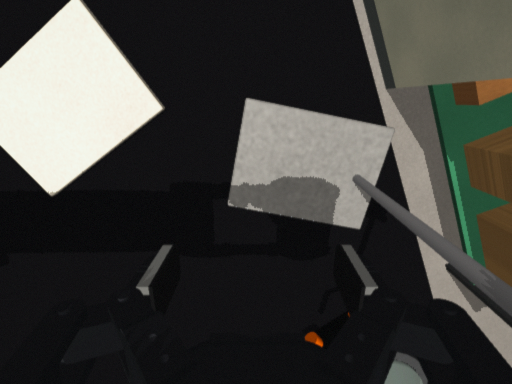

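```bash
python3 - <<'E'
import cv2
a=cv2.imread('pics/side0.png')[180:370,190:370];cv2.imwrite('pics/sidecrop.png',cv2.resize(a,None,fx=3.1,fy=3.1,interpolation=cv2.INTER_CUBIC))
a=cv2.imread('pics/scene0.png')[140:280,105:290];cv2.imwrite('pics/scenecrop.png',cv2.resize(a,None,fx=4,fy=4,interpolation=cv2.INTER_CUBIC))
E
```

```text
(no output)
```

View pics/sidecrop.png

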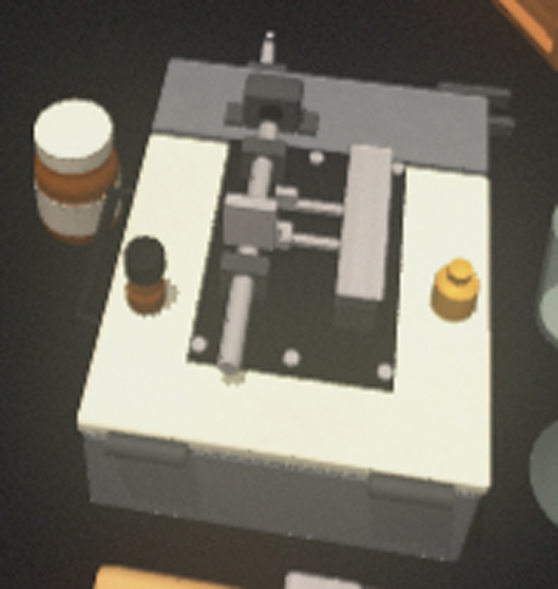

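View pics/scenecrop.png

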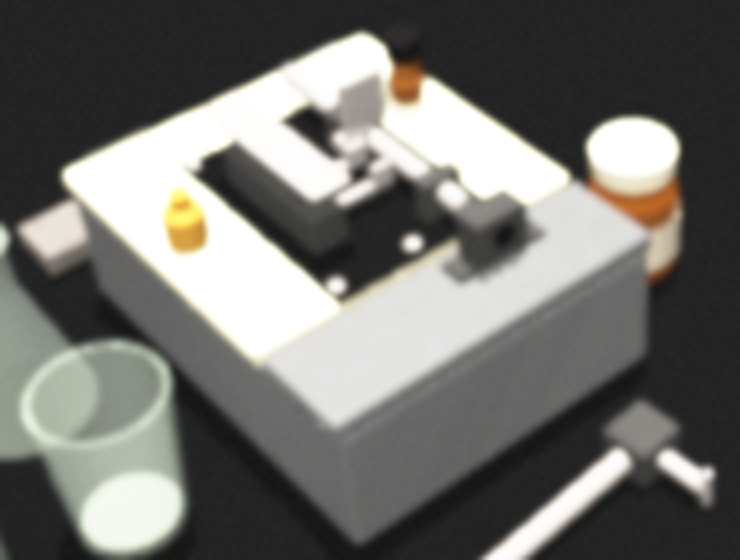

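```bash
cat > h.py <<'E'
import numpy as np
from cell import robot
from scipy.optimize import least_squares
def ray(n,px,z,info=None):
    i=info or robot.camera_info(n);K=np.array(i['camera_matrix']);R=np.array(i['R']);t=np.array(i['t'])
    c=-R.T@t; out=[]
    for p in np.atleast_2d(px):
        d=R.T@np.linalg.solve(K,[p[0],p[1],1]); out.append(c+d*(z-c[2])/d[2])
    return np.array(out)
def fit(case,world):
    case=np.array(case,float);world=np.array(world)[:,:2]
    f=lambda v:(np.c_[case[:,0]*np.cos(v[2])-case[:,1]*np.sin(v[2])+v[0],case[:,0]*np.sin(v[2])+case[:,1]*np.cos(v[2])+v[1]]-world).ravel()
    b=min((least_squares(f,[*world.mean(0),a]) for a in np.arange(-3,3,1.)),key=lambda r:r.cost)
    return b.x,np.round(f(b.x).reshape(-1,2),1)
E
python3 - <<'E'
from h import *
C=[(-102,130),(102,130),(102,-130),(-102,-130)]
s=np.array([(172,60),(488,97),(490,487),(80,428)])/3.1+[190,180]
c=np.array([(648,240),(340,425),(65,172),(367,32)])/4+[105,140]
P=[(18,35),(42,35),(42,-65),(18,-65)]
sp=np.array([(350,147),(390,150),(382,298),(338,292)])/3.1+[190,180]
ws,wc,wp=ray('side',s,90),ray('scene',c,90),ray('side',sp,137)
for n,cc,w in [('side',C,ws),('scene',C,wc),('padd',P,wp),('both',C+C,np.r_[ws,wc])]:
    v,r=fit(cc,w);print(n,v.round(3),r.tolist())
E
```

```text
side [ 568.23  -113.46    -0.589] [[-1.2, 1.7], [1.2, -0.4], [1.2, -2.5], [-1.2, 1.1]]
scene [ 568.881 -108.741   -0.603] [[-4.3, 2.8], [3.6, -2.2], [-0.9, -1.0], [1.6, 0.5]]
padd [ 566.844 -112.432   -0.579] [[0.4, 2.6], [1.4, 0.4], [0.1, -2.0], [-1.9, -1.0]]
both [ 568.555 -111.1     -0.596] [[0.3, 4.2], [1.9, 0.9], [0.4, -0.2], [-1.3, 4.6], [-5.8, 0.3], [2.9, -3.4], [-0.1, -3.3], [1.7, -3.0]]
```

```bash
python3 -m pendant '{"dp":[[-0.011,-0.012,0],[-0.033,-0.036,-0.001],[-0.067,-0.072,-0.002],[-0.106,-0.115,-0.004],[-0.145,-0.157,-0.005],[-0.183,-0.199,-0.006],[-0.222,-0.242,-0.008],[-0.261,-0.284,-0.009],[-0.300,-0.326,-0.010],[-0.339,-0.368,-0.012],[-0.378,-0.411,-0.013],[-0.417,-0.453,-0.014],[-0.456,-0.495,-0.016],[-0.495,-0.538,-0.017],[-0.523,-0.568,-0.018],[-0.545,-0.592,-0.019],[-0.556,-0.604,-0.019],[-0.556,-0.604,-0.019],[-0.556,-0.604,-0.019]],"rot":[[0,0,2],[0,0,6],[0,0,12],[0,0,19],[0,0,26],[0,0,33],[0,0,40],[0,0,47],[0,0,54],[0,0,61],[0,0,68],[0,0,75],[0,0,82],[0,0,89],[0,0,94.5],[0,0,98.5],[0,0,100.6],[0,0,100.6],[0,0,100.6]]}' 0.56 30
python3 - <<'E'
from h import *
import cv2,pickle
s=robot.sense();print(s['position'],s['tcp_rot'],s['contact_force'],s['gripper_width'])
i=robot.camera_info('wrist');im=robot.capture('wrist');pickle.dump((i,s),open('w1.pkl','wb'))
cv2.imwrite('pics/w1.png',im);cv2.imwrite('pics/w1b.png',cv2.resize(im,(800,600),interpolation=cv2.INTER_CUBIC))
E
```

```text
time_s: 2.52
position: [538.1, -153.8, 250.1]
tcp_rot: [-3.141, -0.0, 0.98]
contact_force: [0.2, 0.4, -0.4]
gripper_width: 0.562
[ 538.13299173 -153.78414365  250.13196432] [-3.14070130e+00 -2.37120712e-04  9.80039552e-01] [ 0.18163119  0.39514338 -0.39987071] 0.561950952093876
```

View pics/w1b.png

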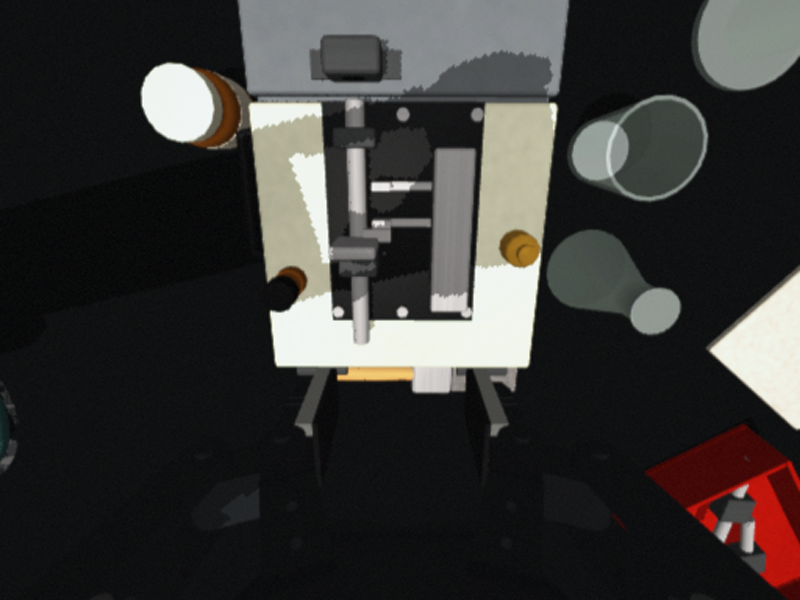

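```bash
python3 - <<'E'
import cv2
a=cv2.imread('pics/w1.png')[85:245,165:360];cv2.imwrite('pics/w1c.png',cv2.resize(a,None,fx=4,fy=3.7*1.0,interpolation=cv2.INTER_CUBIC))
E
```

```text
(no output)
```

View pics/w1c.png

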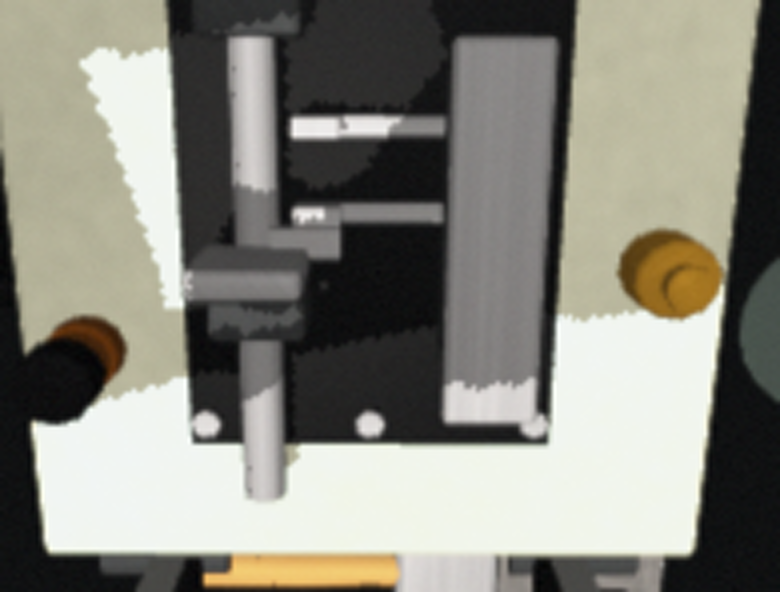

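```bash
python3 - <<'E'
from h import *
import pickle
i,s=pickle.load(open('w1.pkl','rb'))
m=lambda l:np.array(l)/[4,3.7]+[165,85]
T=ray('wrist',m([(183,300),(300,299),(301,268),(187,268)]),148,i)
P=ray('wrist',m([(454,37),(558,37),(540,423),(443,421)]),137,i)
L=ray('wrist',m([(46,552),(694,554)]),90,i)
cT=[(-44,-29),(-16,-29),(-16,-21),(-44,-21)];cP=[(18,35),(42,35),(42,-65),(18,-65)];cL=[(-102,-130),(102,-130)]
for n,c,w in [('P',cP,P),('L',cL,L),('all',cT+cP+cL,np.r_[T,P,L]),('TP',cT+cP,np.r_[T,P])]:
    v,r=fit(c,w);print(n,v.round(3),r.tolist())
p=s['position'];y=s['tcp_rot'][2]
# measured in the tool frame
for n,w in [('tabback',T[:2].mean(0)),('padend',P.mean(0))]:
    d=w-p;print(n,'tool x',d[0]*np.cos(y)+d[1]*np.sin(y),'tool y',d[0]*np.sin(y)-d[1]*np.cos(y))
# tips
V=m
R=np.array(i['R']);c=-R.T@np.array(i['t']);print('cam',c)
tips=np.array([(317,372),(487,372)])/1.5625
for z in (245,250): 
    W=ray('wrist',tips,z,i)-p; print(z,W@[np.sin(y),-np.cos(y),0],W@[np.cos(y),np.sin(y),0])
E
```

```text
P [ 567.611 -110.147   -0.587] [[0.0, 0.7], [0.8, 0.3], [-0.4, -0.1], [-0.4, -0.9]]
L [ 568.502 -109.32    -0.594] [[-0.7, 0.5], [0.7, -0.5]]
all [ 568.335 -109.592   -0.595] [[-0.3, -0.2], [0.3, -1.0], [0.0, -0.7], [-1.5, 0.5], [0.9, 1.0], [1.5, 0.4], [-0.3, 0.5], [-0.2, -0.2], [-0.9, 0.4], [0.4, -0.8]]
TP [ 568.306 -109.669   -0.597] [[-0.3, -0.1], [0.2, -1.0], [0.0, -0.7], [-1.5, 0.5], [0.9, 0.8], [1.5, 0.2], [-0.5, 0.4], [-0.3, -0.2]]
tabback tool x 25.123959217268975 tool y -29.94833426058986
padend tool x 37.77573318299618 tool y 30.23413374093034
cam [583.75537391 -84.20037929 392.86948731]
245 [-33.8840949  32.7710971] [2.90107901 2.94524099]
250 [-32.76767362  31.63366624] [5.61633777 5.65900648]
```

```bash
python3 -m pendant '{"dp":[[0.001,0,0.005],[0.002,0,0.02],[0.003,0,0.045],[0.004,0,0.07],[0.004,0,0.09],[0.004,0,0.102],[0.004,0,0.107],[0.004,0,0.107],[0.004,0,0.107]],"rot":[[0,0,0.2],[0,0,0.2],[0,0,0.2],[0,0,0.2],[0,0,0.2],[0,0,0.2],[0,0,0.2],[0,0,0.2],[0,0,0.2]]}'
python3 - <<'E'
from h import *
import cv2
s=robot.sense();print(s['position'],s['contact_force'])
cv2.imwrite('pics/side2.png',cv2.resize(robot.capture('side')[150:370,190:370],None,fx=2.7,fy=2.7,interpolation=cv2.INTER_CUBIC))
im=robot.capture('wrist');cv2.imwrite('pics/w2.png',cv2.resize(im,(800,600),interpolation=cv2.INTER_CUBIC))
E
```

```text
time_s: 3.7
position: [541.7, -151.7, 144.3]
tcp_rot: [3.14, -0.0, 0.975]
contact_force: [-1.1, -0.0, 0.3]
gripper_width: 0.561
[ 541.69705885 -151.74614855  144.30933298] [-1.08391051 -0.00533359  0.34344999]
```

View pics/side2.png

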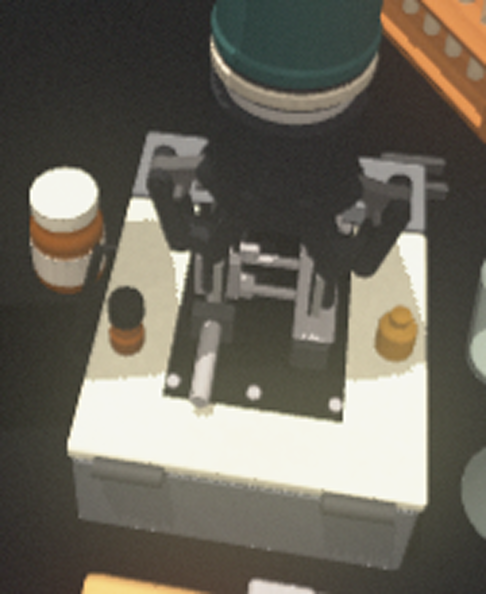

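View pics/w2.png

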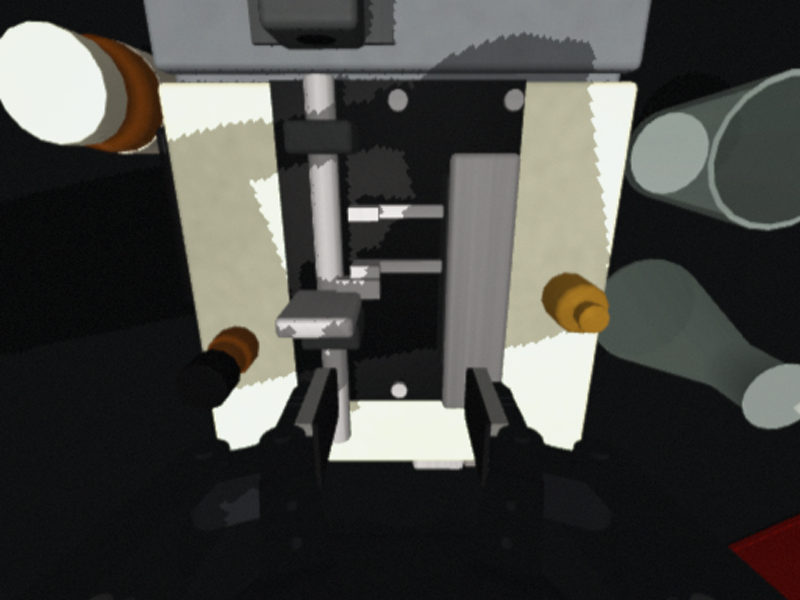

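```bash
python3 -m pendant '{"dp":[[0,-0.001,0],[0,-0.001,0],[0,-0.001,0.003],[0,-0.001,0.006],[0,-0.001,0.008],[0,-0.001,0.008],[0,-0.001,0.008]],"rot":[[0,0,0],[0,0,0],[0,0,0],[0,0,0],[0,0,0],[0,0,0],[0,0,0]]}' 0.48
python3 -m pendant '{"dp":[[0,0,0.002],[0,0,0.004],[0,0,0.004]],"rot":[[0,0,0],[0,0,0],[0,0,0]]}'
python3 - <<'E'
from h import *
import cv2
im=robot.capture('wrist');cv2.imwrite('pics/w3.png',cv2.resize(im,(800,600),interpolation=cv2.INTER_CUBIC))
E
```

```text
time_s: 4.68
position: [540.0, -150.9, 135.4]
tcp_rot: [-3.141, 0.0, 0.975]
contact_force: [-1.6, -0.1, 1.6]
gripper_width: 0.478
time_s: 5.05
position: [540.2, -150.9, 131.4]
tcp_rot: [3.141, 0.0, 0.975]
contact_force: [-2.3, -0.1, 3.3]
gripper_width: 0.483
```

View pics/w3.png

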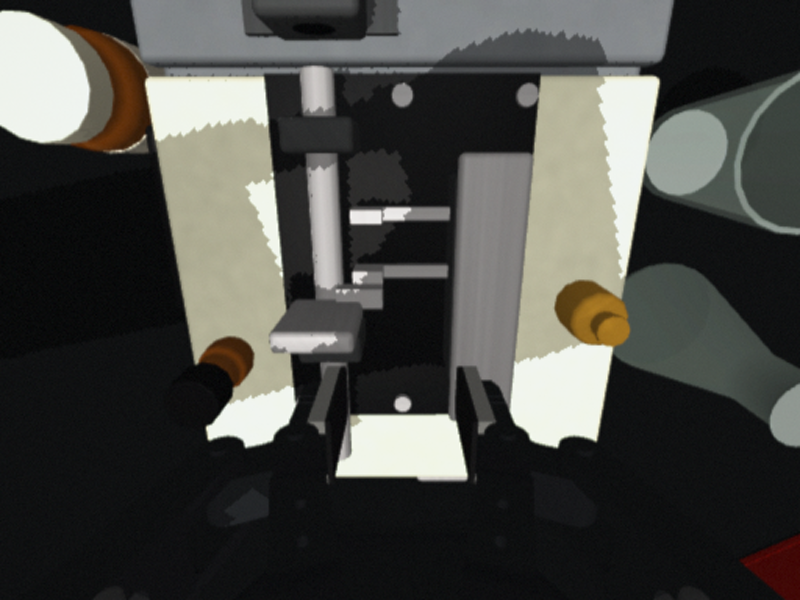

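```bash
python3 -m pendant '{"dp":[[0,0,0.002],[0,0,0.004],[0,0,0.004]],"rot":[[0,0,0],[0,0,0],[0,0,0]]}'
python3 -m pendant '{"dp":[[0,0,0.002],[0,0,0.002]],"rot":[[0,0,0],[0,0,0]]}'
python3 -m pendant '{"dp":[[0,0,0.001],[0,0,0.001]],"rot":[[0,0,0],[0,0,0]]}'
```

```text
time_s: 5.48
position: [540.2, -151.0, 127.3]
tcp_rot: [3.141, 0.0, 0.976]
contact_force: [-3.6, 1.0, 6.3]
gripper_width: 0.472
time_s: 5.72
position: [540.2, -151.0, 125.5]
tcp_rot: [3.141, 0.0, 0.975]
contact_force: [-3.2, 0.7, 7.4]
gripper_width: 0.482
time_s: 5.98
position: [540.3, -151.0, 125.2]
tcp_rot: [3.141, -0.0, 0.975]
contact_force: [-4.0, 0.3, 8.7]
gripper_width: 0.481
```

```bash
python3 -m pendant '{"dp":[[0,0,0.001],[0,0,0.001]],"rot":[[0,0,0],[0,0,0]]}'
python3 -m pendant '{"dp":[[0,0,0.001],[0,0,0.001]],"rot":[[0,0,0],[0,0,0]]}'
python3 - <<'E'
from h import *
import cv2
cv2.imwrite('pics/side3.png',cv2.resize(robot.capture('side')[200:340,210:350],None,fx=4,fy=4,interpolation=cv2.INTER_CUBIC))
im=robot.capture('wrist');cv2.imwrite('pics/w4.png',cv2.resize(im,(800,600),interpolation=cv2.INTER_CUBIC))
E
```

```text
time_s: 6.22
position: [540.4, -151.1, 125.0]
tcp_rot: [3.141, 0.0, 0.976]
contact_force: [-6.3, 1.4, 13.8]
gripper_width: 0.484
time_s: 6.48
position: [540.5, -151.2, 124.9]
tcp_rot: [3.14, 0.0, 0.976]
contact_force: [-8.8, 2.1, 17.5]
gripper_width: 0.483
```

View pics/side3.png

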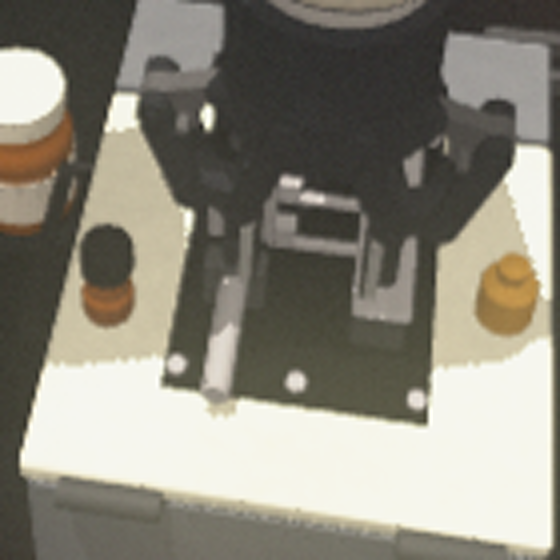

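View pics/w4.png

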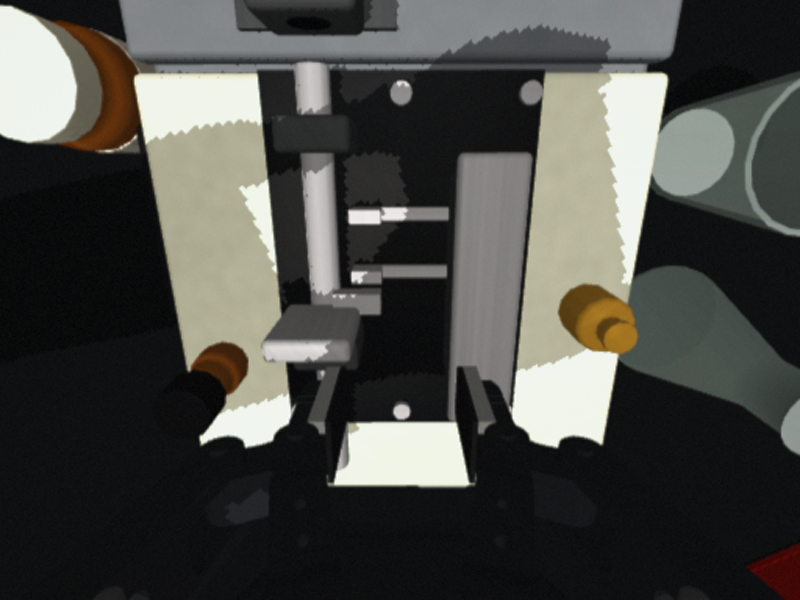

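```bash
python3 -m pendant '{"dp":[[0.002,0,-0.0005],[0.005,0,-0.0005],[0.008,0,-0.0005],[0.011,0,-0.0005],[0.014,0,-0.0005],[0.018,0,-0.0005],[0.022,0,-0.0005],[0.026,0,-0.0005],[0.030,0,-0.0005],[0.034,0,-0.0005],[0.038,0,-0.0005],[0.042,0,-0.0005],[0.045,0,-0.0005],[0.047,0,-0.0005]],"rot":[[0,0,0],[0,0,0],[0,0,0],[0,0,0],[0,0,0],[0,0,0],[0,0,0],[0,0,0],[0,0,0],[0,0,0],[0,0,0],[0,0,0],[0,0,0],[0,0,0]]}'
python3 - <<'E'
from h import *
import cv2
im=robot.capture('wrist');cv2.imwrite('pics/w5.png',cv2.resize(im,(800,600),interpolation=cv2.INTER_CUBIC))
E
```

```text
time_s: 8.32
position: [566.7, -115.6, 125.1]
tcp_rot: [3.137, 0.005, 0.976]
contact_force: [-8.2, -10.6, 14.0]
gripper_width: 0.478
```

View pics/w5.png

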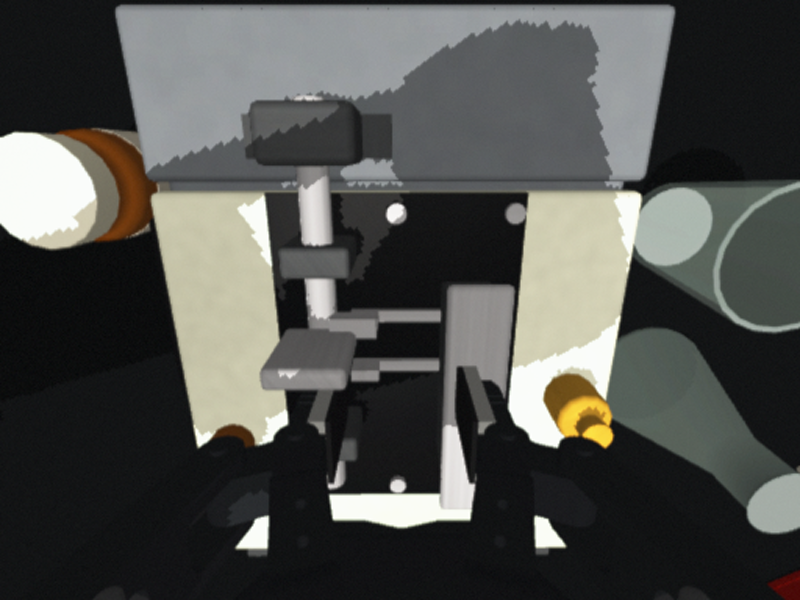

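```bash
python3 - <<'E'
from h import *
import cv2
cv2.imwrite('pics/side5.png',cv2.resize(robot.capture('side')[200:340,210:350],None,fx=4,fy=4,interpolation=cv2.INTER_CUBIC))
E
```

```text
(no output)
```

View pics/side5.png

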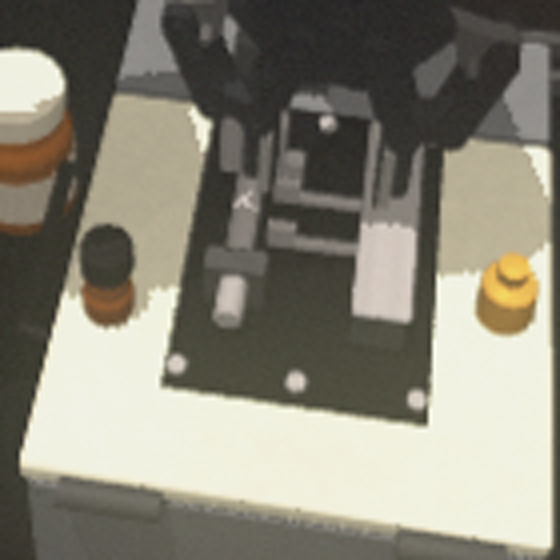

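```bash
python3 -m pendant '{"dp":[[0.003,0,0],[0.006,0,0],[0.008,0,0],[0.010,0,0],[0.010,0,0]],"rot":[[0,0,0],[0,0,0],[0,0,0],[0,0,0],[0,0,0]]}'
python3 -m pendant '{"dp":[[0.001,0,0],[0.002,0,0],[0.002,0,0]],"rot":[[0,0,0],[0,0,0],[0,0,0]]}'
```

```text
time_s: 9.05
position: [570.8, -109.7, 125.1]
tcp_rot: [3.138, 0.01, 0.978]
contact_force: [-14.0, -17.8, 16.5]
gripper_width: 0.477
time_s: 9.43
position: [570.8, -109.6, 125.1]
tcp_rot: [3.138, 0.013, 0.978]
contact_force: [-16.4, -22.3, 18.2]
gripper_width: 0.478
```

```bash
python3 - <<'E'
from h import *
import cv2,pickle
i=robot.camera_info('wrist');im=robot.capture('wrist');pickle.dump(i,open('w6.pkl','wb'))
cv2.imwrite('pics/w6.png',im);cv2.imwrite('pics/w6b.png',cv2.resize(im[170:310,150:350],None,fx=4,fy=4,interpolation=cv2.INTER_CUBIC))
E
```

```text
(no output)
```

View pics/w6b.png

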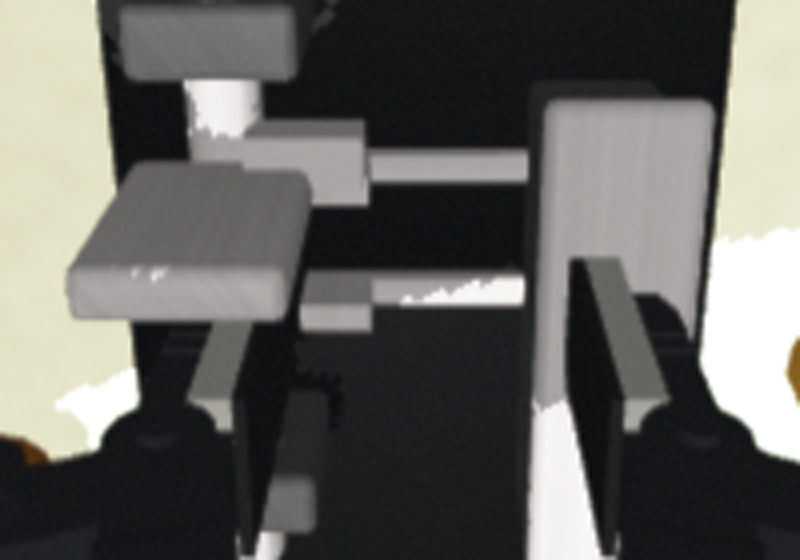

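```bash
python3 - <<'E'
from h import *
import pickle
i=pickle.load(open('w6.pkl','rb'))
m=lambda l:np.array(l)/4+[150,170]
def case(w,v=(568.3,-109.6,-0.595)):
    d=w[:,:2]-v[:2];c,s=np.cos(v[2]),np.sin(v[2]);return np.c_[d[:,0]*c+d[:,1]*s,-d[:,0]*s+d[:,1]*c].round(1).tolist()
print('tab',case(ray('w',m([(75,318),(285,320),(290,272),(73,266)]),148,i)))
print('pad',case(ray('w',m([(545,100),(714,100)]),127,i)))
print('guide',case(ray('w',m([(124,80),(295,80)]),118,i)))
E
```

```text
tab [[-43.2, 13.4], [-16.8, 13.1], [-15.9, 20.0], [-42.7, 20.8]]
pad [[17.3, 35.0], [40.6, 35.0]]
guide [[-42.9, 34.7], [-18.1, 34.7]]
```

```bash
python3 -m pendant '{"dp":[[-0.003,0,0],[-0.006,0,0],[-0.007,0,0],[-0.007,0,-0.003],[-0.007,0,-0.008],[-0.007,0,-0.014],[-0.007,0,-0.022],[-0.007,0,-0.035],[-0.007,0,-0.06],[-0.007,0,-0.09],[-0.007,0,-0.115],[-0.007,0,-0.125],[-0.007,0,-0.125],[-0.007,0,-0.125]],"rot":[[0,0,0],[0,0,0],[0,0,0],[0,0,0],[0,0,0],[0,0,0],[0,0,0],[0,0,0],[0,0,0],[0,0,0],[0,0,0],[0,0,0],[0,0,0],[0,0,0]]}'
python3 - <<'E'
from h import *
import cv2,pickle
i=robot.camera_info('wrist');im=robot.capture('wrist');pickle.dump(i,open('w7.pkl','wb'))
cv2.imwrite('pics/w7.png',im);cv2.imwrite('pics/w7b.png',cv2.resize(im,(800,600),interpolation=cv2.INTER_CUBIC))
cv2.imwrite('pics/side7.png',cv2.resize(robot.capture('side')[180:370,190:370],None,fx=3.1,fy=3.1,interpolation=cv2.INTER_CUBIC))
E
```

```text
time_s: 11.22
position: [568.6, -107.5, 246.5]
tcp_rot: [-3.14, 0.0, 0.976]
contact_force: [-0.1, -0.4, -0.1]
gripper_width: 0.477
```

View pics/w7b.png

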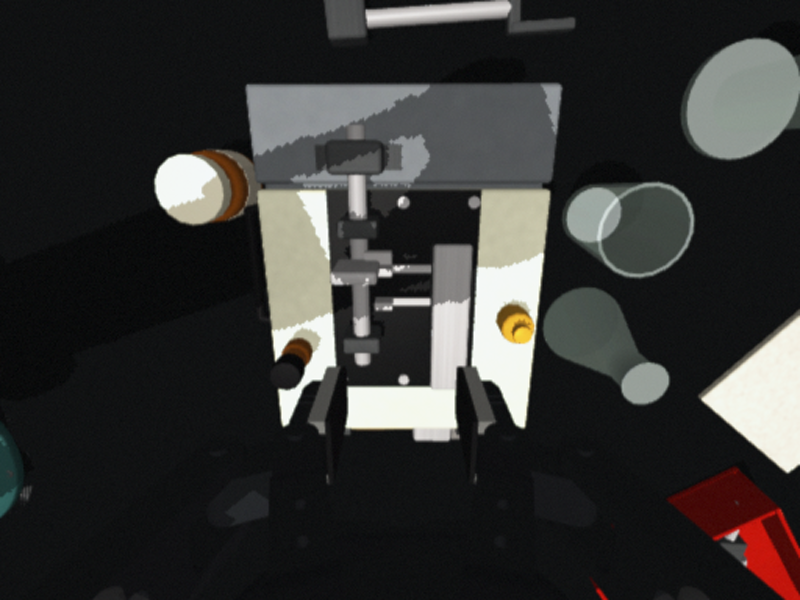

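View pics/side7.png

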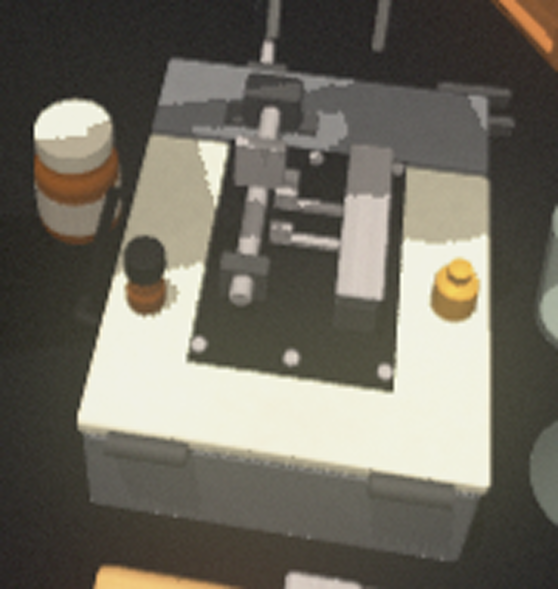

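```bash
python3 - <<'E'
from h import *
import pickle
i=pickle.load(open('w7.pkl','rb'))
v=(568.3,-109.6,-0.595)
w=ray('w',np.array([(334,284),(376,284)])/1.5625,148,i);d=w[:,:2]-v[:2];c,s=np.cos(v[2]),np.sin(v[2])
print(-d[:,0]*s+d[:,1]*c, robot.sense()['contact_force'])
robot.hand_in()
E
```

```text
[12.7587256 12.7737123] [-0.42358291  0.19721579 -0.51478172]
the job is handed in; nothing more can be done
```

The lid is bolted and the job is handed in at about 11 s of the 35 s allowed; handing in gives no verdict.

With the gripper part open, one fingertip pressed the paddle down to its stop, about 10 mm. The other fingertip pushed the tab until the bolt met its end stop. The catch stayed at its stop throughout. I then eased off the push and lifted straight up.

**Bolt:** the back of the tab measured at case y +13.2 mm before release and +12.8 mm after, where +13 mm is fully home.

**Catch:** in the side picture the paddle is back at the pixels it had before I pressed it.

**Other things:** the vial, weight and jar are where they were in the side picture. The beaker and flask look undisturbed in the wrist picture, and I saw nothing else moved. The force on the tool is about zero and it stands clear of the case.

**Forces:** the highest reading was about 33 N in total, at the fingertips against the end stop.

**Disagreements:**
- The first scene-camera estimate of the case position was a few mm (up to about 5) off the side view, so I used the closer wrist view, which fitted within 2 mm.
- The push was commanded in three calls back to back, with two pictures (0.1 s in all) taken after the first, the fingers holding in place.

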